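# Load the tin rack with the bench scraper

## Task

Take the bench scraper out of its wooden block and use its blade to roll the tin lying at the front of the tin rack gently up the track, right home against the divider plate, so that the spring catch comes up behind it and keeps it there. Do not touch the tin with the gripper or lift it off the track, and never press it hard, it dents; then put the scraper back in its block with the handle resting on top, and leave the other things on the worktop where they are.

Things in the scene. Friction and masses are not known exactly. Their poses are not given: they have to be found in the camera images.
- tin: Food tin to load, 68 mm diameter, 102 mm long, 0.23 to 0.46 kg, lying across the rack's track against its front lip. Origin at its centre, 34 mm above the track; y is its axis; it turns as it rolls. It dents if the scraper presses it with over 12 N. Rolling it up takes 0.5 to 2 N, a little more over the catch; let go on the open slope it rolls back to the lip.
- rack: Fixed steel tin rack, 345 mm long, 118 mm wide. Origin at the centre of the track's front, low end, level with the tops of the two runners on which tins roll, 21 mm above the worktop. x points up the track, away from the robot, rising at 0.15 rad; y across to the left; z square to the track. Side rails 112 mm apart inside, top 29 mm above the track.
- lip (a point): Top of the rack's front lip, at rack x = 0: the lip is 3 mm thick and stands 13 mm above the track. The blade passes over or in front of it to get behind the tin; nothing stands before the lip.
- lane (a point): Point on the track 100 mm up. Somewhere between rack x = 98 and 192 mm (place not measured) is the tip of the spring catch: a steel tongue, 30 mm wide, between the runners, rising from its hinge 36 mm before to its tip 21 mm above the track. A tin rolls over it, pressing it down; it is fully up again when the tin's centre is 33 mm past the tip and then keeps the tin from rolling back.
- track_end (a point): Upper end of the track, rack x = 345 mm. The catch belongs to a keeper with a rigid divider plate, 50 mm high, fitted for one tin in front of it; another tin lies behind the plate. A tin against the plate is only 2.5 mm past the spot where the catch is fully up (its centre then at rack x 133 to 227 mm). The pushing force rises steeply there: that tells it is home.
- scraper: Bench scraper, 0.14 kg: steel blade 90 mm wide (y), 3 mm thick (x), wooden handle along its top. Origin at the middle of the blade's lower edge; z up the blade, x square to its face. Blade from z = 0 to 52 mm, handle from 52 to 88 mm, 22 mm thick (x), 100 mm long (y). Stands in its block, handle resting on the top. To clear the raised catch hold its edge 23 to 31 mm above the track.
- scraper_grip (a point): Point inside the scraper's handle, 74 mm above the blade's lower edge and 22 mm above the block's top: where to grip it from above, fingers closing across the 22 mm thickness (the scraper's x).
- block: Fixed wooden block, 60 (x) by 120 (y) by 60 mm high, with a slot in its top along y: 9 mm wide, 100 mm long, 60 mm deep. Origin at the centre of its underside. With the scraper home the scraper's origin is 8 mm above the block's and both y axes are in line. It stands left or right of the rack, a crock of wooden spoons on the other side.
- tin_a: Standing tin, 68 mm diameter, 102 mm high; origin at the centre of its underside. Leave it.
- tin_b: Another standing tin of that size; origin at the centre of its underside. Leave it.
- mug: White mug, 80 mm diameter, 95 mm high, handle to its +y; origin at the centre of its underside. Leave it.
- bottle: Plastic water bottle, 64 mm diameter, 200 mm high; origin at the centre of its underside. Leave it.
There are look-alikes about, which are no part of the job. Leave any orange, turquoise or yellow look-alike of the tin alone.

How it is judged:
On the way, in this order (a step that is already met when the one before it is completed fails the run):
1. the scraper is lifted clear of its block (z of scraper in the frame of block above 0.06 m), for 0.1 s.
2. the tin has been rolled well up the track (x of tin in the frame of rack above 0.1 m and z of tin in the frame of rack below 0.045 m), for 0.1 s.
At the end, for the whole second after the job is handed in: the tin lies at rest on the track 126 to 236 mm from the front lip, that is, kept by the catch, square to the track within 0.12 rad, and the scraper stands at rest in its block, within 8 mm of its place, down within 6 mm, upright within 0.12 rad (x of tin in the frame of rack between 0.126 and 0.236 m and z of tin in the frame of rack between 0.024 and 0.044 m and angle between the y axis of tin and the y axis of rack, either way round below 0.12 rad and linear speed of each of tin, scraper below 0.02 m/s and horizontal distance between scraper and block below 0.008 m and z of scraper in the frame of block below 0.014 m and angle between scraper's own z axis and vertical below 0.12 rad); the robot touches nothing.
It fails at once if the tin is pressed by the scraper with more than 12 N (contact force between scraper and tin above 12 N).
It fails at once if the gripper or arm touches the tin (contact force between any of the fingers, the arm and tin above 0.3 N).
It fails at once if the tin is lifted off the track (z of tin in the frame of rack above 0.06 m).
It fails at once if another thing on the worktop is moved by more than 25 mm (distance of any of tin_a, tin_b, mug, bottle from where it was at the start of the episode above 0.025 m).
It also fails if it takes over 64 s, if anything falls off the work surface, if the arm or the gripper's body presses on something with over 40 N, if the wrist force passes 120 N, or if a joint passes its speed limit or range.

## Robot

A 7-joint arm with a two-finger parallel gripper is mounted at the origin on the work surface. World frame = base frame: x ahead of the robot, y to its left, z up, the work surface at z = 0. Lengths are in m, angles in rad, forces in N, time in s.
With the tool pointing down it reaches from about 0.425 to 0.925 m from the base axis. Payload 6.8 kg.
Tool frame: the origin (TCP) lies on the centre line of the jaws, within the pads' length; the fingertips stand ahead of it and the grasp point (between the pads) lies 11 mm behind it (r.tcp_to_tips is the z of the fingertips in the tool frame, in m); z points along the fingers, y is the line along which they close (so a half turn about z gives the same grasp; the last joint's range is limited). The gripper opens to 85 mm and grips with 20 to 120 N. Pads are 22 mm wide; open, the fingers measure 114 mm over their backs; the gripper's body (76 mm by 85 mm) begins 54 mm behind the grasp point. The pads swing forward as they close: fully open they stand 13 mm farther back than shut.
Start: joints at [-1.308, 0.477, 0.022, 1.555, -0.011, 1.109, -0.083], TCP at [0.245, 0.629, 0.239] pointing down, gripper open.
Joint ranges: [-2.96, 2.96], [-0.34, 2.1], [-1.41, 1.46], [0.24, 2.44], [-1.37, 4.51], [0.17, 1.92], [-2.96, 2.96]. Speed limits (rad/s): [2.39, 2.39, 3.14, 3.14, 3.14, 3.14, 3.14].

## Interface

Orientations are given as a rotation vector (axis times angle).
In Python, from bench import r, optics gives the robot as it stands.
- The arm moves only by the shell command python3 -m creep 'ROWS' [FORCE]. ROWS is a JSON object whose one key "rows" holds a list of rows, each a list of 7 numbers: the shift along the tool's x, y, z in units of 25 mm (1.0 is 25 mm), then the turn, a rotation vector about the tool's x, y, z in units of 8 degrees (1.0 is 8 degrees), then the finger opening in mm, from 0 to 85.4. A call has 1 to 10 rows; each row is the pose to reach, as a shift and turn from the pose commanded when the call began, along the tool's axes at that moment; what a row does not reach only later rows make up. A row lasts 1/8 s, in which the tool goes at most 62.5 mm and 10.7 degrees, less where a joint would pass 70% of its speed; a pose out of reach is approached as far as the arm can. A call with a gripper value outside its range is refused whole. The fingers move at their own pace and stop on an object; FORCE is the grip in N (left out, the last holds). Time passes only in rows, so rows that repeat a pose let the fingers close. It gives the time, the measured TCP pose, the force, the opening and the grip force at its end, in the units of the state.
- r.get_obs(): the state, without advancing time (a new reading comes with each control period).
- optics.grab_frame(name): name is "scene" or "top" or "wrist"; returns a dict with "color" (420x560x3 uint8, blue, green, red), "K" (3x3 intrinsics, pixels), "R" (3x3) and "t" (3): a world point X has camera coordinates R X + t. Camera axes: x right, y down, z forward; pixel columns grow to the right and rows downward; lengths in m; the calibration is good to about 2 mm. The wrist camera is an equidistant fisheye: a pixel r from the principal point sees the ray r / f radians off the axis. A picture is of the moment at which its call begins. There is no depth.
- r.hand_in(): hands the job in; it is judged then, once.
The state is a dict: "clock": time; "joints": joint angles; "qvel": joint speeds; "tau": joint torques, N m; "tcp_pos": TCP position; "orientation": TCP orientation; "contact_force": force on the tool from outside, world axes, zero at the start; "moment": the same for the moment, N m; "grip_width": finger opening in m; "gripper_force": force on a finger pad.
Only numpy, scipy, OpenCV 4.12 (cv2) and the standard library are available. Lean on these libraries where they do the work, as an engineer would, in place of code of your own. Each camera call takes 0.05 s, during which the arm holds its last target. There are 200 camera calls.

## Working session

There is one attempt and no reset: what is moved stays moved. The work goes in short steps, Python scripts to look and compute and a shell command to move; the robot and the scene stay as the last step left them, time stands still between calls to the robot, and variables do not carry over. Pictures are saved under pics/ and viewed, at most 10 in all, crops included, and the job is handed in when it is done.

```bash
mkdir -p pics; ls
python3 - <<'E'
from bench import r, optics
import cv2
for n in ("scene","top"):
    f=optics.grab_frame(n); cv2.imwrite(f"pics/{n}0.png",f["color"]); print(n,f["K"].round(1).tolist(),f["R"].round(4).tolist(),f["t"].round(4).tolist())
print(r.get_obs(), r.tcp_to_tips)
E
```

```text
pics
scene [[494.3, 0.0, 283.4], [0.0, 494.3, 214.6], [0.0, 0.0, 1.0]] [[0.2865, 0.958, 0.0156], [0.7052, -0.1998, -0.6803], [-0.6485, 0.2059, -0.7328]] [-0.15, -0.3532, 1.6634]
top [[501.0, 0.0, 272.8], [0.0, 501.0, 206.0], [0.0, 0.0, 1.0]] [[0.0151, -0.9998, -0.0091], [-0.9832, -0.0132, -0.182], [0.1819, 0.0117, -0.9833]] [-0.0003, 0.5587, 1.3003]
{'clock': 0.1, 'joints': array([-1.30808544,  0.47772976,  0.02237556,  1.55636467, -0.01149173,
        1.10930429, -0.08307652]), 'qvel': array([-1.35345338e-05, -1.35219791e-03, -1.33477138e-04, -3.62951563e-03,
       -1.16910018e-03,  7.38055799e-04, -2.93805661e-04]), 'tau': array([ 4.78429298e-03, -5.97752631e+01,  1.61397412e+00, -2.81953615e+01,
        1.28779691e-02,  4.94743013e-03, -5.57450875e-06]), 'tcp_pos': array([0.24444031, 0.62861731, 0.23841021]), 'orientation': array([-5.79078797e-01, -3.08759218e+00,  2.62193124e-03]), 'contact_force': array([-0.44065506,  0.61886316,  0.64943431]), 'moment': array([0.0199205 , 0.04448259, 0.02576457]), 'gripper_force': 0.0, 'grip_width': 0.08546021163168675} 0.008
```

View pics/scene0.png

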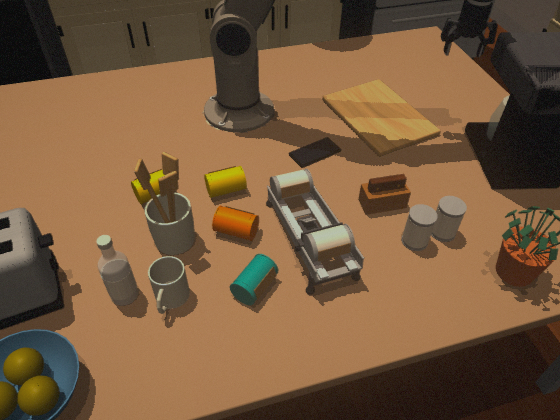

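View pics/top0.png

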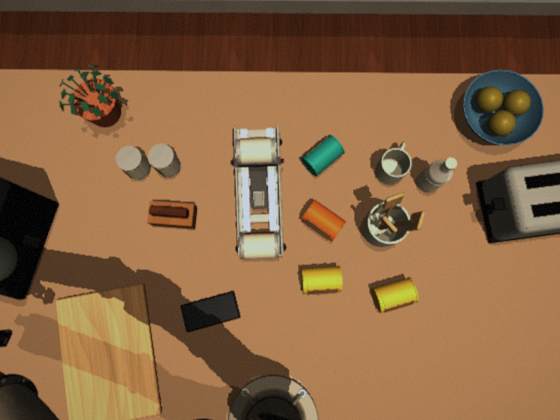

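The scene picture shows the rack, about (270-360, 170-290), with the tin at its front (292,183). The block and scraper are at (386,192). In the top view, the tin is at (259,245), the catch near (259,198), and the block at (172,213), which is to the left (+y).

Run:
```python
import cv2, numpy as np
t=cv2.imread("pics/top0.png"); s=cv2.imread("pics/scene0.png")
c=np.zeros((600,800,3),np.uint8)
def put(im,x0,y0,x1,y1,k,X,Y):
    p=cv2.resize(im[y0:y1,x0:x1],None,fx=k,fy=k,interpolation=cv2.INTER_CUBIC); p=cv2.convertScaleAbs(p,alpha=0.8)
    c[Y:Y+p.shape[0],X:X+p.shape[1]]=p
put(t,225,120,295,270,4,0,0)
put(t,142,193,202,235,4,290,0)
put(s,352,167,416,217,4,540,0)
put(s,262,164,366,296,3,290,202)
cv2.imwrite("pics/crop1.png",c)
```

```text
(no output)
```

View pics/crop1.png

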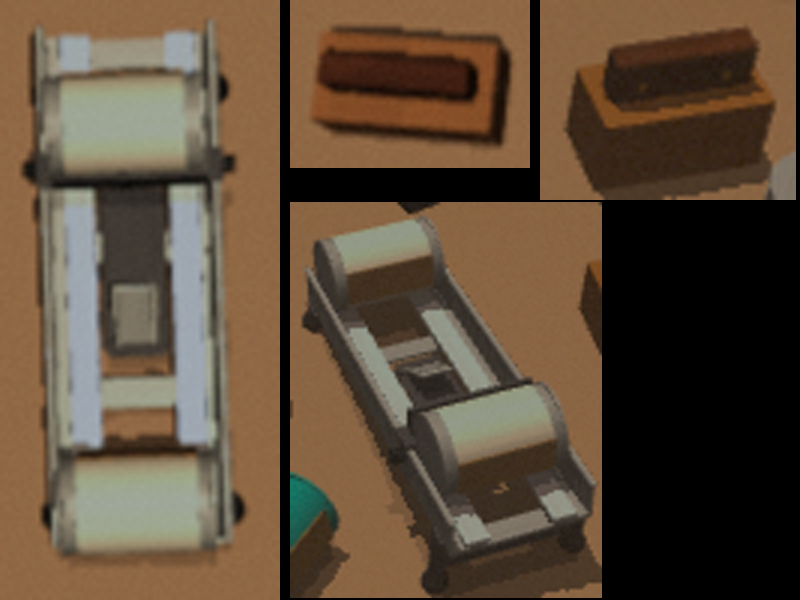

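The crops show the handle-top ends and the rail ends clearly. The plate is at crop row ~180 and the catch tip at row ~285.

```bash
cat > h.py <<'E'
import numpy as np, pickle
from scipy.optimize import least_squares
from scipy.spatial.transform import Rotation as Ro
C={"scene":([494.3,283.4,214.6],[[0.2865,0.958,0.0156],[0.7052,-0.1998,-0.6803],[-0.6485,0.2059,-0.7328]],[-0.15,-0.3532,1.6634]),
"top":([501.0,272.8,206.0],[[0.0151,-0.9998,-0.0091],[-0.9832,-0.0132,-0.182],[0.1819,0.0117,-0.9833]],[-0.0003,0.5587,1.3003])}
def proj(n,X):
    k,R,t=C[n]; p=np.array(R)@X+t; return np.array([k[0]*p[0]/p[2]+k[1],k[0]*p[1]/p[2]+k[2]])
def ray(n,uv,z):
    k,R,t=C[n]; R=np.array(R);c=-R.T@np.array(t); d=R.T@np.array([(uv[0]-k[1])/k[0],(uv[1]-k[2])/k[0],1]); return c+d*(z-c[2])/d[2]
def rackpt(p,q):
    return np.array([p[0],p[1],0.021])+Ro.from_euler("z",p[2]).apply(Ro.from_euler("y",-0.15).apply(q))
E
python3 - <<'E'
from h import *
t=lambda X,Y:np.array([225+X/4,120+Y/4]); tb=lambda X,Y:np.array([142+(X-290)/4,193+Y/4]); sb=lambda X,Y:np.array([352+(X-540)/4,167+Y/4]); s=lambda X,Y:np.array([262+(X-290)/3,164+(Y-202)/3])
f=lambda X:np.r_[proj("top",X)-tb(397,73),proj("scene",X)-sb(684,48)]
o=least_squares(f,[.4,.2,.1]); print("handle top centre",o.x,o.fun)
a,b=ray("top",tb(319,68),o.x[2]),ray("top",tb(475,78),o.x[2]); print("ends",a,b,np.hypot(*(a-b)[:2]),"dir",np.arctan2(*(a-b)[[0,1]]*[-1,1]))
a,b=ray("scene",sb(610,55),o.x[2]),ray("scene",sb(755,41),o.x[2]);print("scene ends",a,b,(b-a),)
obs=[("top",t(58,548),[0,.059,.029]),("top",t(225,545),[0,-.059,.029]),("top",t(38,28),[.345,.059,.029]),("top",t(212,22),[.345,-.059,.029]),
("scene",s(592,483),[.345,.059,.029]),("scene",s(440,550),[.345,-.059,.029]),("scene",s(308,270),[0,-.059,.029])]
f=lambda p:np.concatenate([proj(n,rackpt(p,q))-uv for n,uv,q in obs])
o=least_squares(f,[.3,0,0],loss="soft_l1");print("rack",o.x,o.fun.round(1)); p=o.x
# along track positions from top image
def along(uv,h):
    g=lambda q:proj("top",rackpt(p,[q[0],q[1],h]))-uv
    return least_squares(g,[.15,0]).x.round(4)
print("tip",along(t(135,285),.021),along(t(135,350),.0)," plate top",along(t(135,183),.05), "tin front/back silhouettes",along(t(135,552),.034),along(t(135,452),.034))
E
```

```text
handle top centre [0.53468595 0.2817005  0.0903785 ] [-0.84525578 -0.35090268 -0.91168078  0.12341852]
ends [0.53640678 0.33077641 0.0903785 ] [0.5311496  0.22812372 0.0903785 ] 0.10278722335951763 dir -0.05116848584210195
scene ends [0.52784763 0.23419796 0.0903785 ] [0.54148644 0.33283947 0.0903785 ] [0.01363881 0.09864151 0.        ]
rack [0.43020936 0.04060213 0.03743701] [ -2.   -1.3   0.7  -1.6   0.3  -0.5   0.8  -0.1  -0.4  -1.1   1.5 -10.3
  -0.9  -2. ]
tip [ 0.1703 -0.001 ] [0.1274 0.0006]  plate top [ 0.2356 -0.0035] tin front/back silhouettes [-0.0071  0.0025] [0.0588 0.001 ]
```

```bash
cat >> h.py <<'E'
def rel(pos,Rt,o=None):
    "shift (25 mm units) and turn (8 deg units) from present pose to pos,Rt"
    from bench import r
    o=o or r.get_obs(); R0=Ro.from_rotvec(o["orientation"]); 
    return (R0.inv().apply(np.array(pos)-o["tcp_pos"])/.025).round(3), ((R0.inv()*Rt).as_rotvec()/np.radians(8)).round(3)
def down(yang):
    "tool pointing down, tool y at world angle yang"
    y=np.array([np.cos(yang),np.sin(yang),0]); z=np.array([0,0,-1.]); return Ro.from_matrix(np.c_[np.cross(y,z),y,z])
E
python3 - <<'E'
from h import *
print(rel([.50,.28,.26],down(-.08)))
E
```

```text
(array([-14.581,  -9.294,  -0.846]), array([-1.000e-02,  9.000e-03,  9.167e+00]))
```

```bash
python3 -m creep '{"rows":[[-1.8,-1.2,-0.1,0,0,1.15,85],[-3.6,-2.3,-0.2,0,0,2.3,85],[-5.4,-3.5,-0.3,0,0,3.45,85],[-7.3,-4.6,-0.4,0,0,4.6,85],[-9.1,-5.8,-0.5,0,0,5.7,85],[-10.9,-7,-0.6,0,0,6.9,85],[-12.7,-8.1,-0.7,0,0,8,85],[-14.6,-9.3,-0.8,0,0,9.2,85],[-14.6,-9.3,-0.8,0,0,9.2,85],[-14.6,-9.3,-0.8,0,0,9.2,85]]}'
python3 - <<'E'
from bench import r, optics
from h import *
import cv2
f=optics.grab_frame("wrist"); cv2.imwrite("pics/w1.png",f["color"]); pickle.dump(f,open("w1.pkl","wb")); print(f["K"],f["R"],f["t"])
print(r.get_obs()["joints"])
E
```

```text
clock: 1.35
tcp_pos: [0.5, 0.2806, 0.2589]
orientation: [-2.312, -2.126, 0.001]
contact_force: [-0.0, 0.5, -1.1]
grip_width: 0.0849
gripper_force: 0.0
[[325.1922621    0.         275.28797532]
 [  0.         325.1922621  207.24336344]
 [  0.           0.           1.        ]] [[ 9.96596256e-01 -8.24365037e-02 -3.53248472e-04]
 [-7.84179421e-02 -9.49319098e-01  3.04374567e-01]
 [-2.54269207e-02 -3.03310853e-01 -9.52552360e-01]] [-0.47542063  0.25881851  0.49666935]
[-0.95084635  0.30357103  0.41131765  1.8034696  -0.13798194  1.06337098
 -0.5709285 ]
```

View pics/w1.png

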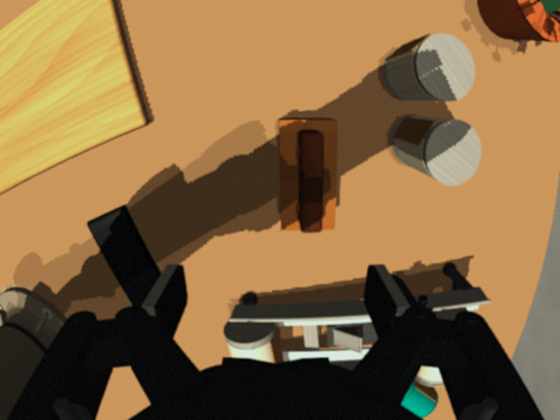

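The wrist picture shows the block at (278-337, 118-231), with the handle top face running from about (311,131) to (311,231). Two tins stand at about (430,150) and (440,65).

```bash
cat >> h.py <<'E'
def wray(f,uv,z):
    K,R,t=f["K"],f["R"],f["t"]; d=np.array([uv[0]-K[0,2],uv[1]-K[1,2]]); rr=np.linalg.norm(d); th=rr/K[0,0]
    v=np.r_[np.sin(th)*d/rr,np.cos(th)]; c=-R.T@t; v=R.T@v; return c+v*(z-c[2])/v[2]
E
python3 - <<'E'
from h import *
import cv2
f=pickle.load(open("w1.pkl","rb"))
im=f["color"]; p=cv2.convertScaleAbs(cv2.resize(im[110:240,265:350],None,fx=4.6,fy=4.6,interpolation=cv2.INTER_CUBIC),alpha=1.6,beta=20); cv2.imwrite("pics/w1c.png",p)
for uv in ((311,131),(311,231),(311,181)):print(uv,wray(f,uv,.096))
for uv in ((280,119),(337,119),(281,231),(336,230)):print("blk",uv,wray(f,uv,.06))
for uv in ((440,65),(452,155)): print("tin top", wray(f,uv,.102))
E
```

```text
(311, 131) [0.53735079 0.33247616 0.096     ]
(311, 231) [0.5320146  0.23465954 0.096     ]
(311, 181) [0.5345103  0.28535945 0.096     ]
blk (280, 119) [0.51033508 0.34414038 0.06      ]
blk (337, 119) [0.56884289 0.34038809 0.06      ]
blk (281, 231) [0.50183196 0.22272568 0.06      ]
blk (336, 230) [0.5632834  0.21853034 0.06      ]
tin top [0.66772455 0.39350968 0.102     ]
tin top [0.67975913 0.30428102 0.102     ]
```

View pics/w1c.png

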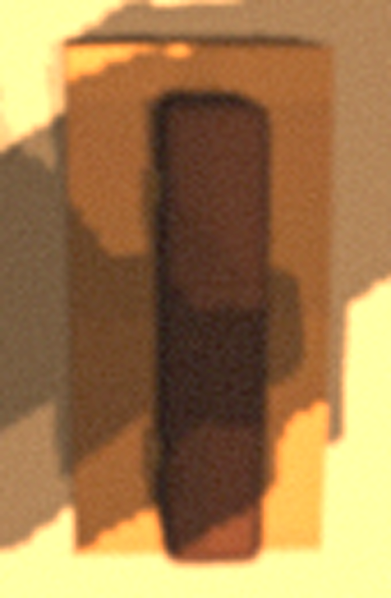

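Block: yaw about -0.056, handle centre about (0.535, 0.283), and its top is at about 0.09-0.096, which agrees with the text. I'll go there.

Run:
```python
from h import *
print(rel([.5352,.283,.074],down(-.056)))
```

```text
(array([0.18 , 1.422, 7.394]), array([-0.007, -0.001, -0.186]))
```

```bash
python3 -m creep '{"rows":[[0.1,0.7,1,0,0,-0.1,70],[0.18,1.42,2,0,0,-0.19,60],[0.18,1.42,3.5,0,0,-0.19,60],[0.18,1.42,5,0,0,-0.19,60],[0.18,1.42,6,0,0,-0.19,60],[0.18,1.42,6.7,0,0,-0.19,60],[0.18,1.42,7.1,0,0,-0.19,60],[0.18,1.42,7.35,0,0,-0.19,60],[0.18,1.42,7.35,0,0,-0.19,60],[0.18,1.42,7.35,0,0,-0.19,60]]}' 40
python3 -c "
from bench import r,optics
from h import *
import cv2
f=optics.grab_frame('wrist');g=optics.grab_frame('scene');pickle.dump(f,open('w2.pkl','wb'))
c=np.zeros((420,780,3),np.uint8);c[:,:480]=f['color'][:,40:520];c[:300,480:780]=cv2.resize(g['color'][120:220,330:430],None,fx=3,fy=3);cv2.imwrite('pics/w2.png',c)
print(r.get_obs()['tcp_pos'],rel([.5352,.283,.074],down(-.056)))"
```

```text
clock: 2.65
tcp_pos: [0.5367, 0.2819, 0.0763]
orientation: [2.285, 2.156, 0.002]
contact_force: [-0.2, -0.4, -0.0]
grip_width: 0.0597
gripper_force: 0.0
[0.53669591 0.28180712 0.07619502] (array([ 0.044, -0.063,  0.088]), array([ 0.006, -0.005, -0.016]))
```

View pics/w2.png

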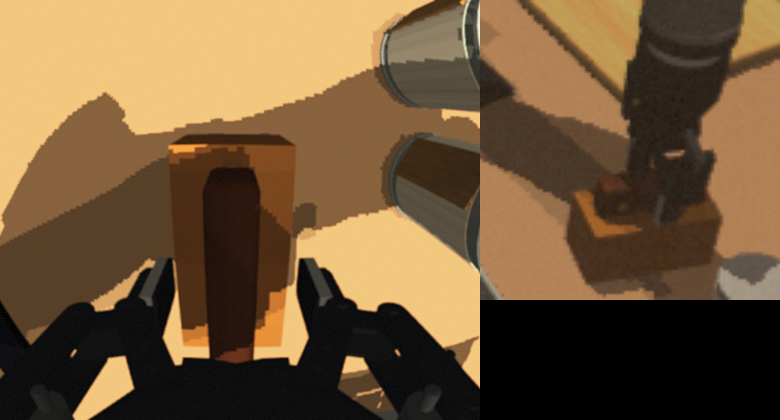

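The fingers straddle the handle, pads at about cols 172 and 300 and handle at 205-254. That puts the handle slightly to the left, so I correct by -2 mm and close.

```bash
python3 -c "
from h import *
f=pickle.load(open('w2.pkl','rb'))
for uv in ((248,170),(298,170),(273,170)):print(wray(f,uv,.096))"
python3 -m creep '{"rows":[[0.04,-0.08,0.06,0,0,0,60],[0.04,-0.08,0.06,0,0,0,40],[0.04,-0.08,0.06,0,0,0,26],[0.04,-0.08,0.06,0,0,0,18],[0.04,-0.08,0.06,0,0,0,18],[0.04,-0.08,0.06,0,0,0,18],[0.04,-0.08,0.06,0,0,0,18],[0.04,-0.08,0.06,0,0,0,18]]}' 70
```

```text
[0.53026417 0.33643056 0.096     ]
[0.54833757 0.33538222 0.096     ]
[0.53930296 0.33587915 0.096     ]
clock: 3.75
tcp_pos: [0.5345, 0.2828, 0.0743]
orientation: [2.285, 2.156, 0.001]
contact_force: [-1.0, 0.7, 4.1]
grip_width: 0.0209
gripper_force: 69.1
```

```bash
python3 -m creep '{"rows":[[0,0,-0.3,0,0,0,18],[0,0,-0.8,0,0,0,18],[0,0,-1.5,0,0,0,18],[0,0,-2.5,0,0,0,18],[0,0,-3.5,0,0,0,18],[0,0,-4.4,0,0,0,18],[0,0,-5,0,0,0,18],[0,0,-5,0,0,0,18]]}'
python3 - <<'E'
from h import *
import cv2
from bench import optics
f=pickle.load(open("w1.pkl","rb"))
print(wray(f,(232,308),.05),wray(f,(487,290),.101))
t=lambda X,Y:np.array([225+X/4,120+Y/4]); s=lambda X,Y:np.array([262+(X-290)/3,164+(Y-202)/3])
print([ray("top",t(*a),z)[:2] for a,z in (((58,548),.05),((225,545),.05),((38,28),.101),((212,22),.101))])
print([ray("scene",s(*a),z)[:2] for a,z in (((308,270),.05),((592,483),.101))])
w=optics.grab_frame("wrist")["color"]; g=optics.grab_frame("top")["color"]
c=np.zeros((600,800,3),np.uint8); c[:300,:400]=cv2.resize(w,(400,300)); c[:600,400:]=cv2.resize(g[120:270,180:280],(400,600),interpolation=cv2.INTER_CUBIC)
p=cv2.resize(f["color"][250:390,215:500],(400,196),interpolation=cv2.INTER_CUBIC); c[302:498,:400]=p; cv2.imwrite("pics/lift.png",c)
E
```

```text
clock: 4.75
tcp_pos: [0.535, 0.2831, 0.2006]
orientation: [2.285, 2.156, 0.004]
contact_force: [-0.2, -0.2, -1.3]
grip_width: 0.0209
gripper_force: 68.5
[0.43075483 0.11640484 0.05      ] [0.75594097 0.13264428 0.101     ]
[array([0.42016151, 0.09391446]), array([ 0.42373512, -0.01675313]), array([0.76310384, 0.11284475]), array([ 0.76869267, -0.00352139])]
[array([ 0.43650536, -0.0183465 ]), array([0.76767962, 0.11193669])]
```

View pics/lift.png

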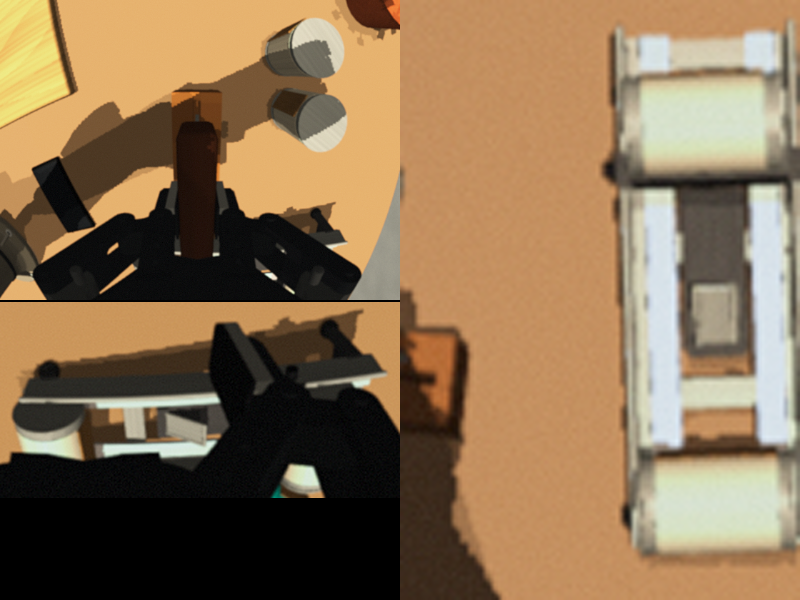

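The scraper is held and clear of the block. I'll look at the rack from straight above with the wrist camera to settle its lateral place.

```bash
python3 -m creep '{"rows":[[-1,0.1,-1,0,0,0,18],[-2.5,0.3,-2,0,0,0,18],[-4.3,0.6,-2.4,0,0,0,18],[-6.3,0.8,-2.4,0,0,0,18],[-8.3,1,-2.4,0,0,0,18],[-10.2,1.3,-2.4,0,0,0,18],[-12,1.6,-2.4,0,0,0,18],[-13,1.8,-2.4,0,0,0,18],[-13,1.8,-2.4,0,0,0,18],[-13,1.8,-2.4,0,0,0,18]]}'
python3 - <<'E'
from h import *
import cv2
from bench import optics
f=optics.grab_frame("wrist"); pickle.dump(f,open("w3.pkl","wb")); cv2.imwrite("pics/w3.png",cv2.resize(f["color"][0:420],(800,600),interpolation=cv2.INTER_CUBIC))
E
```

```text
clock: 6.1
tcp_pos: [0.56, -0.0432, 0.2582]
orientation: [-2.283, -2.156, 0.001]
contact_force: [-0.2, 0.3, -1.7]
grip_width: 0.0209
gripper_force: 68.6
```

View pics/w3.png

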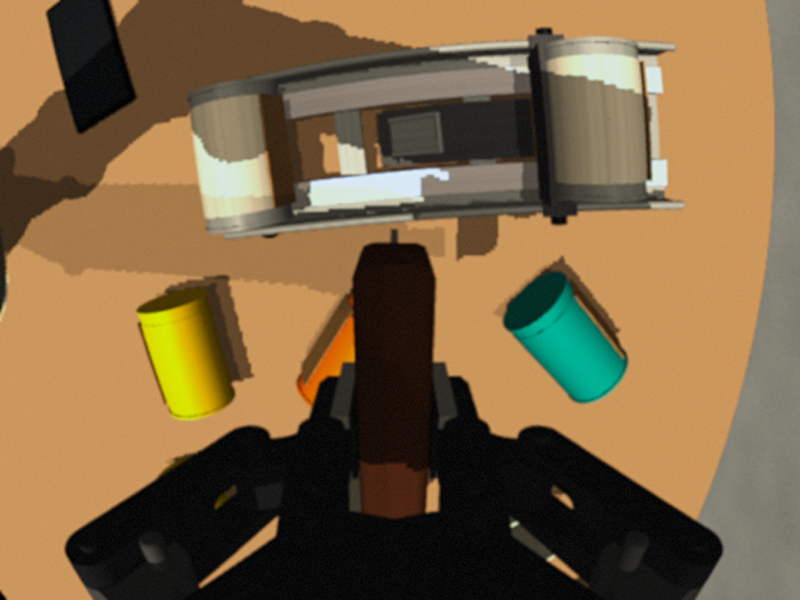

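The picture shows the rails' far ends at (674,46) and (682,205), the front ends at about (190,95) and (225,235), the catch plate at (390-440, 135), and the divider at about (548, 30-220). The blade hangs in view at (395,238).

Run:
```python
from h import *
f=pickle.load(open("w3.pkl","rb")); k=1/1.42857
obs=[((225,235),[0,-.059,.029]),((190,95),[0,.059,.029]),((674,46),[.345,.059,.029]),((682,205),[.345,-.059,.029])]
for uv,q in obs: print(wray(f,np.array(uv)*k,.05 if q[0]==0 else .101))
def res(p):
    o=[]
    for uv,q in obs:
        X=rackpt(p,q); o.append((wray(f,np.array(uv)*k,X[2])-X)[:2])
    return np.concatenate(o)*1000
o=least_squares(res,[.43,.04,.03],loss="soft_l1"); p=o.x; print("rack",p,o.fun.round(1))
def al(uv,h):
    g=lambda q:(wray(f,np.array(uv)*k,rackpt(p,[q[0],q[1],h])[2])-rackpt(p,[q[0],q[1],h]))[:2]*100
    return least_squares(g,[.15,0]).x.round(4)
print("tip",al((441,135),.021),"hinge",al((390,135),0),"plate top",al((541,130),.05),al((557,130),.05))
print("tin axis ends", al((228,88),.068),al((240,222),.068), "handle +y end", wray(f,np.array((394,246))*k,.0963+.184))
```

```text
[ 0.42959047 -0.01853188  0.05      ]
[0.41113841 0.09498103 0.05      ]
[0.76574458 0.11281354 0.101     ]
[ 0.77072899 -0.0025461   0.101     ]
rack [0.43090427 0.03817133 0.05062019] [ -0.1   2.4 -12.6  -1.8   1.3  -1.4   0.3   1.2]
tip [ 0.1723 -0.0023] hinge [0.1336 0.0021] plate top [ 0.2372 -0.0039] [ 0.2476 -0.0043]
tin axis ends [0.0411 0.0475] [ 0.0364 -0.0435] handle +y end [0.56354128 0.01043935 0.2803    ]
```

```bash
cat >> h.py <<'E'
P=(.4303,.039,.047)
def scr(x,h,phi,dy=0):
    "TCP pose with blade edge centre at rack (x,dy,h), leaning phi up-track from the track normal"
    RR=Ro.from_euler("z",P[2])*Ro.from_euler("y",-0.15)
    M=np.c_[[0,1,0],[np.cos(phi),0,-np.sin(phi)],[-np.sin(phi),0,-np.cos(phi)]]
    q=np.array([x,dy,h])-.0663*M[:,2]-.003*M[:,0]
    return rackpt(P,q),RR*Ro.from_matrix(M)
def inv(o,phi):
    "blade edge in rack coords from state"
    Rt=Ro.from_rotvec(o["orientation"]); e=o["tcp_pos"]+Rt.apply([.003,0,.0663])
    RR=Ro.from_euler("z",P[2])*Ro.from_euler("y",-0.15); z=RR.inv().apply(Rt.apply([0,0,1])); return RR.inv().apply(e-[P[0],P[1],.021]).round(4),"phi",np.arctan2(-z[0],-z[2]).round(3)
E
python3 - <<'E'
from h import *
for x,h in ((-.012,.11),(-.012,.028)):
    T=scr(x,h,.25); print(T[0],rel(*T))
print(scr(.166,.028,.25)[0])
E
```

```text
[0.4087804  0.03498452 0.19394034] (array([ 2.764, -6.215,  2.586]), array([ 0.706, -0.04 , -0.738]))
[0.4210208  0.03556024 0.11286111] (array([ 2.813, -5.723,  5.829]), array([ 0.706, -0.04 , -0.738]))
[0.59682769 0.04382925 0.1394611 ]
```

```bash
python3 -m creep '{"rows":[[0.5,-1.2,0,0.2,0,-0.2,18],[1.2,-2.8,0,0.4,0,-0.4,18],[2,-4.5,0,0.7,-0.04,-0.6,18],[2.76,-5.8,0,0.7,-0.04,-0.74,18],[2.76,-6.2,0.5,0.7,-0.04,-0.74,18],[2.76,-6.2,1.5,0.7,-0.04,-0.74,18],[2.76,-6.2,2.3,0.7,-0.04,-0.74,18],[2.76,-6.2,2.6,0.7,-0.04,-0.74,18],[2.76,-6.2,2.6,0.7,-0.04,-0.74,18]]}'
python3 - <<'E'
from h import *
from bench import r
o=r.get_obs(); print(inv(o,0),o["joints"].round(3)); T=scr(-.012,.028,.25); print(rel(*T))
E
```

```text
clock: 7.28
tcp_pos: [0.4097, 0.0335, 0.1938]
orientation: [-2.123, -2.221, 0.111]
contact_force: [0.1, -0.2, -0.7]
grip_width: 0.0208
gripper_force: 68.8
(array([-0.0111, -0.0016,  0.1097]), 'phi', np.float64(0.249)) [-0.646  0.153  0.472  2.162 -0.1    0.944 -0.067]
(array([0.064, 0.774, 3.175]), array([ 0.009,  0.007, -0.012]))
```

```bash
python3 -m creep '{"rows":[[0.02,0.15,0.6,0,0,0,18],[0.03,0.3,1.3,0,0,0,18],[0.05,0.48,2,0,0,0,18],[0.06,0.65,2.7,0,0,0,18],[0.06,0.76,3.1,0,0,0,18],[0.06,0.77,3.17,0,0,0,18],[0.06,0.77,3.17,0,0,0,18],[0.06,0.77,3.17,0,0,0,18]]}'
python3 - <<'E'
from h import *
from bench import r,optics
import cv2
o=r.get_obs(); print(inv(o,0),o["contact_force"])
for x in (-.002,.06,.12,.15,.165): T=scr(x,.028,.25); print(x,rel(*T,o))
g=optics.grab_frame("scene")["color"][130:300,240:380]; t=optics.grab_frame("top")["color"][115:270,220:300]
c=np.zeros((600,800,3),np.uint8);c[:600,:494]=cv2.resize(g,(494,600),interpolation=cv2.INTER_CUBIC);c[:580,500:799]=cv2.resize(t,(299,580),interpolation=cv2.INTER_CUBIC);cv2.imwrite("pics/front.png",c)
E
```

```text
clock: 8.28
tcp_pos: [0.4214, 0.0356, 0.1138]
orientation: [-2.123, -2.222, 0.108]
contact_force: [-0.9, -0.6, -1.4]
grip_width: 0.0208
gripper_force: 68.8
(array([-0.0113,  0.0001,  0.0288]), 'phi', np.float64(0.247)) [-0.90828119 -0.62370482 -1.37284815]
-0.002 (array([-0.001,  0.377, -0.061]), array([ 0.023, -0.   , -0.012]))
0.06 (array([ 0.003,  2.782, -0.666]), array([ 0.023, -0.   , -0.012]))
0.12 (array([ 0.007,  5.109, -1.253]), array([ 0.023, -0.   , -0.012]))
0.15 (array([ 0.009,  6.272, -1.546]), array([ 0.023, -0.   , -0.012]))
0.165 (array([ 0.01 ,  6.854, -1.692]), array([ 0.023, -0.   , -0.012]))
```

View pics/front.png

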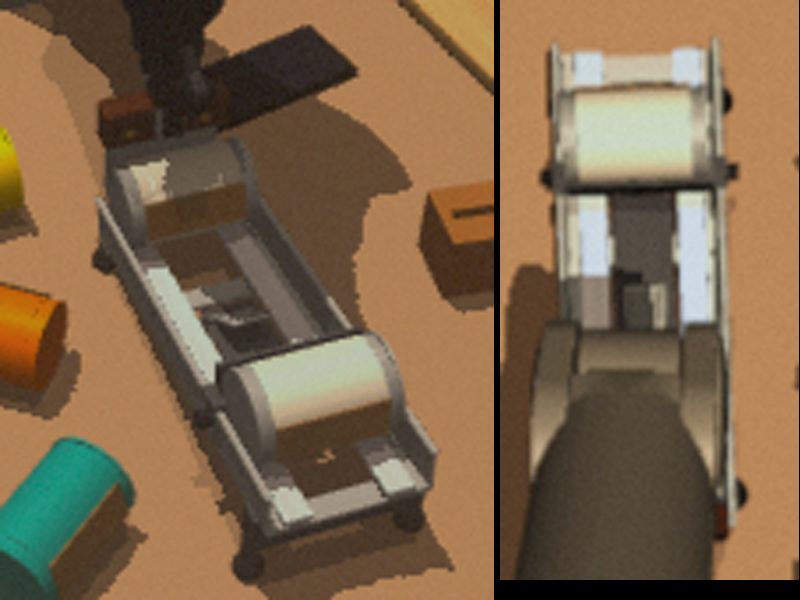

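The blade stands square behind the tin and just in front of the lip. The slot is free at (470,210) and the handle lies over the rack's width. I'll push gently and watch the force; the baseline is (-0.9,-0.6,-1.4).

```bash
python3 -m creep '{"rows":[[0,0.06,0,0,0,0,18],[0,0.14,-0.02,0,0,0,18],[0,0.22,-0.04,0,0,0,18],[0,0.3,-0.06,0,0,0,18],[0,0.38,-0.08,0,0,0,18],[0,0.46,-0.1,0,0,0,18],[0,0.54,-0.12,0,0,0,18],[0,0.62,-0.14,0,0,0,18],[0,0.7,-0.16,0,0,0,18],[0,0.8,-0.18,0,0,0,18]]}'
python3 -m creep '{"rows":[[0,0.1,-0.025,0,0,0,18],[0,0.2,-0.05,0,0,0,18],[0,0.3,-0.075,0,0,0,18],[0,0.4,-0.1,0,0,0,18],[0,0.5,-0.125,0,0,0,18],[0,0.6,-0.15,0,0,0,18],[0,0.7,-0.175,0,0,0,18],[0,0.8,-0.2,0,0,0,18],[0,0.9,-0.225,0,0,0,18],[0,1,-0.25,0,0,0,18]]}'
python3 -c "
from h import *
from bench import r
print(inv(r.get_obs(),0))"
```

```text
clock: 9.62
tcp_pos: [0.4414, 0.0365, 0.1158]
orientation: [-2.123, -2.221, 0.109]
contact_force: [-2.4, -0.1, -0.0]
grip_width: 0.0208
gripper_force: 69.0
clock: 10.88
tcp_pos: [0.467, 0.0376, 0.1196]
orientation: [-2.123, -2.221, 0.109]
contact_force: [-2.1, -0.3, 0.0]
grip_width: 0.0213
gripper_force: 69.0
(array([ 0.0346, -0.0001,  0.0278]), 'phi', np.float64(0.248))
```

```bash
R='see typed'; python3 -m creep '{"rows":[[0,0.12,-0.03,0,0,0,18],[0,0.24,-0.06,0,0,0,18],[0,0.36,-0.09,0,0,0,18],[0,0.48,-0.12,0,0,0,18],[0,0.6,-0.15,0,0,0,18],[0,0.72,-0.18,0,0,0,18],[0,0.84,-0.21,0,0,0,18],[0,0.96,-0.24,0,0,0,18],[0,1.08,-0.27,0,0,0,18],[0,1.2,-0.3,0,0,0,18]]}'
python3 -m creep '{"rows":[[0,0.1,-0.025,0,0,0,18],[0,0.2,-0.05,0,0,0,18],[0,0.3,-0.075,0,0,0,18],[0,0.4,-0.1,0,0,0,18],[0,0.5,-0.125,0,0,0,18],[0,0.6,-0.15,0,0,0,18],[0,0.7,-0.175,0,0,0,18],[0,0.8,-0.2,0,0,0,18],[0,0.9,-0.225,0,0,0,18],[0,1,-0.25,0,0,0,18]]}'
python3 -c "
from h import *
from bench import r
print(inv(r.get_obs(),0))"
```

```text
clock: 12.12
tcp_pos: [0.4975, 0.039, 0.1241]
orientation: [-2.123, -2.221, 0.109]
contact_force: [-1.9, 0.3, -0.6]
grip_width: 0.0211
gripper_force: 69.0
clock: 13.38
tcp_pos: [0.5228, 0.0402, 0.1279]
orientation: [-2.122, -2.221, 0.11]
contact_force: [-2.2, 0.4, 0.6]
grip_width: 0.0211
gripper_force: 69.0
(array([ 0.0911, -0.0002,  0.0276]), 'phi', np.float64(0.248))
```

```bash
python3 -m creep '{"rows":[[0,0.08,-0.02,0,0,0,18],[0,0.16,-0.04,0,0,0,18],[0,0.24,-0.06,0,0,0,18],[0,0.32,-0.08,0,0,0,18],[0,0.4,-0.11,0,0,0,18],[0,0.48,-0.13,0,0,0,18],[0,0.56,-0.15,0,0,0,18],[0,0.64,-0.17,0,0,0,18],[0,0.72,-0.19,0,0,0,18],[0,0.8,-0.21,0,0,0,18]]}'
python3 -m creep '{"rows":[[0,0.08,-0.02,0,0,0,18],[0,0.16,-0.04,0,0,0,18],[0,0.24,-0.06,0,0,0,18],[0,0.32,-0.08,0,0,0,18],[0,0.4,-0.11,0,0,0,18],[0,0.48,-0.13,0,0,0,18],[0,0.56,-0.15,0,0,0,18],[0,0.64,-0.17,0,0,0,18],[0,0.72,-0.19,0,0,0,18],[0,0.8,-0.21,0,0,0,18]]}'
python3 -c "
from h import *
from bench import r
print(inv(r.get_obs(),0))"
```

```text
clock: 14.62
tcp_pos: [0.5433, 0.0411, 0.1312]
orientation: [-2.123, -2.221, 0.109]
contact_force: [-2.1, -0.0, 0.1]
grip_width: 0.0211
gripper_force: 69.0
clock: 15.88
tcp_pos: [0.5638, 0.0421, 0.1345]
orientation: [-2.123, -2.221, 0.109]
contact_force: [-2.0, -0.3, -0.7]
grip_width: 0.0209
gripper_force: 69.0
(array([ 0.1326, -0.0002,  0.028 ]), 'phi', np.float64(0.248))
```

```bash
python3 -m creep '{"rows":[[0,0.05,-0.01,0,0,0,18],[0,0.1,-0.03,0,0,0,18],[0,0.15,-0.04,0,0,0,18],[0,0.2,-0.05,0,0,0,18],[0,0.25,-0.06,0,0,0,18],[0,0.3,-0.08,0,0,0,18],[0,0.35,-0.09,0,0,0,18],[0,0.4,-0.1,0,0,0,18]]}'
python3 -m creep '{"rows":[[0,0.05,-0.01,0,0,0,18],[0,0.1,-0.03,0,0,0,18],[0,0.15,-0.04,0,0,0,18],[0,0.2,-0.05,0,0,0,18],[0,0.25,-0.06,0,0,0,18],[0,0.3,-0.08,0,0,0,18]]}'
python3 -c "
from h import *
from bench import r
print(inv(r.get_obs(),0))"
```

```text
clock: 16.88
tcp_pos: [0.5739, 0.0425, 0.136]
orientation: [-2.123, -2.221, 0.109]
contact_force: [-1.6, -0.4, -0.5]
grip_width: 0.0212
gripper_force: 69.0
clock: 17.62
tcp_pos: [0.5815, 0.0429, 0.1372]
orientation: [-2.123, -2.221, 0.109]
contact_force: [-1.6, -0.3, -0.8]
grip_width: 0.0213
gripper_force: 69.0
(array([ 0.1506, -0.0003,  0.028 ]), 'phi', np.float64(0.248))
```

```bash
python3 -m creep '{"rows":[[0,0.03,-0.01,0,0,0,18],[0,0.06,-0.015,0,0,0,18],[0,0.09,-0.02,0,0,0,18],[0,0.12,-0.03,0,0,0,18]]}' | grep -E "tcp|contact"
python3 -m creep '{"rows":[[0,0.02,-0.005,0,0,0,18],[0,0.04,-0.01,0,0,0,18],[0,0.06,-0.015,0,0,0,18],[0,0.08,-0.02,0,0,0,18]]}' | grep -E "tcp|contact"
python3 -m creep '{"rows":[[0,0.02,-0.005,0,0,0,18],[0,0.04,-0.01,0,0,0,18],[0,0.06,-0.015,0,0,0,18]]}' | grep -E "tcp|contact"
```

```text
tcp_pos: [0.5845, 0.043, 0.1377]
contact_force: [-2.4, -0.4, -0.8]
tcp_pos: [0.5866, 0.0431, 0.138]
contact_force: [-2.4, -0.7, -0.4]
tcp_pos: [0.5881, 0.0432, 0.1382]
contact_force: [-0.7, 0.1, -0.0]
```

```bash
python3 -c "
from h import *
from bench import r
print(inv(r.get_obs(),0))"
```

```text
(array([ 0.1573, -0.0003,  0.028 ]), 'phi', np.float64(0.248))
```

```bash
python3 -m creep '{"rows":[[0,0.02,-0.005,0,0,0,18],[0,0.04,-0.01,0,0,0,18],[0,0.06,-0.015,0,0,0,18]]}' | grep -E "tcp|contact"
python3 -m creep '{"rows":[[0,0.02,-0.005,0,0,0,18],[0,0.04,-0.01,0,0,0,18]]}' | grep -E "tcp|contact"
```

```text
tcp_pos: [0.5896, 0.0433, 0.1384]
contact_force: [-1.3, -0.1, -0.3]
tcp_pos: [0.5906, 0.0433, 0.1386]
contact_force: [-1.7, -0.5, -0.5]
```

```bash
python3 -m creep '{"rows":[[0,0.02,-0.005,0,0,0,18],[0,0.04,-0.01,0,0,0,18]]}' | grep -E "tcp|contact"
python3 -m creep '{"rows":[[0,0.02,-0.005,0,0,0,18],[0,0.04,-0.01,0,0,0,18]]}' | grep -E "tcp|contact"
```

```text
tcp_pos: [0.5917, 0.0434, 0.1387]
contact_force: [-1.6, 0.2, 1.0]
tcp_pos: [0.5927, 0.0434, 0.1389]
contact_force: [-1.0, -0.3, -0.1]
```

```bash
python3 -m creep '{"rows":[[0,0.02,-0.005,0,0,0,18],[0,0.04,-0.01,0,0,0,18]]}' | grep -E "tcp|contact"
```

```text
tcp_pos: [0.5937, 0.0434, 0.139]
contact_force: [-2.1, 0.2, -1.3]
```

```bash
python3 -m creep '{"rows":[[0,0.02,-0.005,0,0,0,18],[0,0.04,-0.01,0,0,0,18]]}' | grep -E "tcp|contact"
```

```text
tcp_pos: [0.5948, 0.0434, 0.1392]
contact_force: [-1.1, 0.2, 0.4]
```

```bash
python3 -m creep '{"rows":[[0,0.02,-0.005,0,0,0,18],[0,0.04,-0.01,0,0,0,18]]}' | grep -E "tcp|contact"
```

```text
tcp_pos: [0.5958, 0.0435, 0.1393]
contact_force: [-0.8, -0.1, 0.2]
```

```bash
python3 -m creep '{"rows":[[0,0.02,-0.005,0,0,0,18],[0,0.04,-0.01,0,0,0,18]]}' | grep -E "tcp|contact"
```

```text
tcp_pos: [0.5967, 0.0436, 0.1395]
contact_force: [-1.4, -0.7, -0.4]
```

```bash
python3 -m creep '{"rows":[[0,0.02,-0.005,0,0,0,18],[0,0.04,-0.01,0,0,0,18]]}' | grep -E "tcp|contact"
```

```text
tcp_pos: [0.5978, 0.0436, 0.1396]
contact_force: [-1.8, -0.4, -0.3]
```

```bash
python3 -m creep '{"rows":[[0,0.02,-0.005,0,0,0,18],[0,0.04,-0.01,0,0,0,18]]}' | grep -E "tcp|contact"
```

```text
tcp_pos: [0.5987, 0.0437, 0.1398]
contact_force: [-2.7, -0.7, -0.5]
```

```bash
python3 -m creep '{"rows":[[0,0.02,-0.005,0,0,0,18],[0,0.04,-0.01,0,0,0,18]]}' | grep -E "tcp|contact|clock"
```

```text
clock: 21.88
tcp_pos: [0.599, 0.0437, 0.1397]
contact_force: [-5.6, 0.2, 0.3]
```

```bash
python3 -m creep '{"rows":[[0,0,0,0,0,0,18]]}' | grep -E "tcp|contact|clock"
```

```text
clock: 22.0
tcp_pos: [0.599, 0.0437, 0.1397]
contact_force: [-5.4, -0.2, -0.1]
```

```bash
python3 -m creep '{"rows":[[0,0.01,0,0,0,0,18],[0,0.01,0,0,0,0,18]]}' | grep -E "tcp|contact|clock"
```

```text
clock: 22.25
tcp_pos: [0.5991, 0.0437, 0.1397]
contact_force: [-5.6, 0.2, 0.7]
```

The force rose steeply to 5.5 N and the motion stalled at tin x≈0.206, so the tin is home. I'll back off slowly, then lift out.

```bash
python3 -m creep '{"rows":[[0,-0.06,0.01,0,0,0,18],[0,-0.12,0.03,0,0,0,18],[0,-0.2,0.05,0,0,0,18],[0,-0.3,0.07,0,0,0,18],[0,-0.4,0.1,0,0,0,18],[0,-0.6,0.15,0,0,0,18],[0,-0.6,-0.4,0,0,0,18],[0,-0.6,-1.4,0,0,0,18],[0,-0.6,-2.6,0,0,0,18],[0,-0.6,-4,0,0,0,18]]}'
python3 -m creep '{"rows":[[0.8,-0.5,-0.3,-0.2,0,0.2,18],[2.5,-1,0,-0.4,0,0.4,18],[4.4,-1.5,0,-0.7,0,0.7,18],[6.3,-2,0,-0.7,0.04,0.74,18],[8,-2.2,0,-0.7,0.04,0.74,18],[8,-2.2,0,-0.7,0.04,0.74,18]]}'
python3 - <<'E'
from h import *
from bench import r,optics
import cv2
G=Ro.from_rotvec([2.285,2.156,.001])
print(rel([.5345,.2828,.2],G),r.get_obs()["joints"].round(2))
s=optics.grab_frame("scene"); w=optics.grab_frame("wrist"); t=optics.grab_frame("top")["color"][115:270,220:300]; pickle.dump((s,w),open("w4.pkl","wb"))
c=np.zeros((600,800,3),np.uint8);c[:300,:400]=cv2.resize(w["color"],(400,300),interpolation=cv2.INTER_AREA);c[300:,:400]=cv2.resize(s["color"][150:300,250:350],(400,300)[:2],interpolation=cv2.INTER_CUBIC);c[:580,500:799]=cv2.resize(t,(299,580),interpolation=cv2.INTER_CUBIC);cv2.imwrite("pics/after.png",c)
E
```

```text
clock: 23.5
tcp_pos: [0.595, 0.0434, 0.2426]
orientation: [-2.123, -2.221, 0.109]
contact_force: [0.1, -0.4, -1.5]
grip_width: 0.0206
gripper_force: 68.9
clock: 24.25
tcp_pos: [0.53, 0.2458, 0.247]
orientation: [-2.276, -2.163, -0.003]
contact_force: [-0.4, -0.1, -0.9]
grip_width: 0.0211
gripper_force: 69.0
(array([1.483, 0.105, 1.885]), array([-0.001, -0.014,  0.051])) [-0.88  0.34  0.43  1.79 -0.16  1.04 -0.44]
```

View pics/after.png

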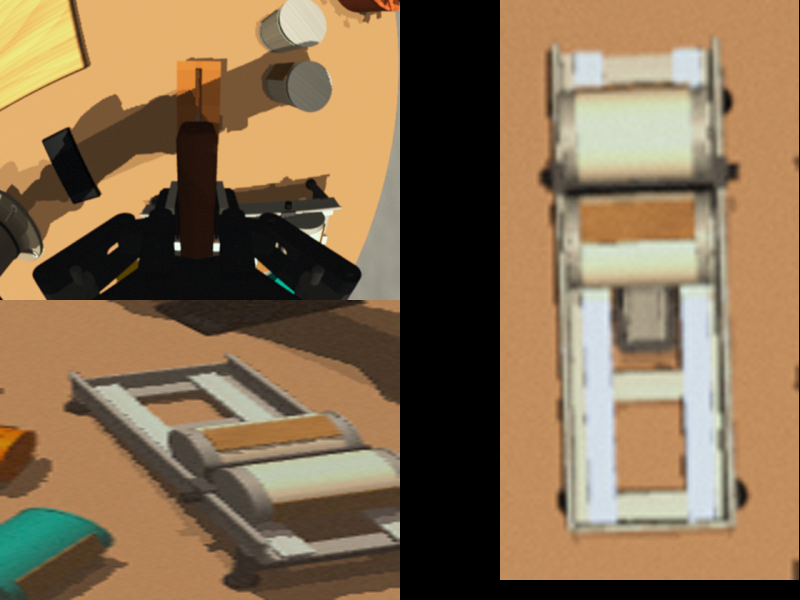

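The tin lies home against the divider with the catch up behind it (top crop: tin at rows 195-285, catch at 290-345). Next is the scraper, which goes back to the recorded grasp pose.

```bash
python3 -c "
from h import *
s,w=pickle.load(open('w4.pkl','rb'));print(wray(w,(199.5*1.4,69*1.4),.06),wray(w,(199.5*1.4,95*1.4),.06))"
python3 -m creep '{"rows":[[0.5,0.04,0.3,0,0,0.02,18],[1.1,0.08,0.9,0,0,0.05,18],[1.48,0.1,1.6,0,-0.01,0.05,18],[1.48,0.1,2.6,0,-0.01,0.05,18],[1.48,0.1,3.4,0,-0.01,0.05,18],[1.48,0.1,3.8,0,-0.01,0.05,18],[1.48,0.1,3.8,0,-0.01,0.05,18],[1.48,0.1,3.8,0,-0.01,0.05,18]]}'
python3 -c "
from h import *
G=Ro.from_rotvec([2.285,2.156,.001])
print(rel([.5345,.2828,.0743],G))"
```

```text
[0.53986904 0.32946584 0.06      ] [0.53799434 0.2933795  0.06      ]
clock: 25.4
tcp_pos: [0.5363, 0.2779, 0.1517]
orientation: [2.292, 2.147, -0.0]
contact_force: [-0.1, -0.7, -1.6]
grip_width: 0.0205
gripper_force: 69.0
(array([ 0.195, -0.086,  3.096]), array([ 0.003,  0.009, -0.051]))
```

```bash
python3 -m creep '{"rows":[[0.15,-0.05,0.2,0,0,-0.05,18],[0.15,-0.05,0.4,0,0,-0.05,18],[0.15,-0.05,0.7,0,0,-0.05,18],[0.15,-0.05,0.9,0,0,-0.05,18],[0.15,-0.05,1.05,0,0,-0.05,18],[0.15,-0.05,1.15,0,0,-0.05,18]]}'
```

```text
clock: 26.15
tcp_pos: [0.5348, 0.2813, 0.1221]
orientation: [2.284, 2.155, -0.002]
contact_force: [-0.2, -0.8, -1.7]
grip_width: 0.021
gripper_force: 69.0
```

Edge is in the slot with no contact force, so I continue down.

```bash
python3 -m creep '{"rows":[[0,0,0.25,0,0,0,18],[0,0,0.5,0,0,0,18],[0,0,0.8,0,0,0,18],[0,0,1.1,0,0,0,18],[0,0,1.4,0,0,0,18],[0,0,1.65,0,0,0,18],[0,0,1.8,0,0,0,18],[0,0,1.86,0,0,0,18],[0,0,1.86,0,0,0,18]]}'
```

```text
clock: 27.28
tcp_pos: [0.5349, 0.2814, 0.076]
orientation: [2.284, 2.155, -0.001]
contact_force: [-0.4, -0.0, -1.7]
grip_width: 0.021
gripper_force: 69.0
```

```bash
python3 -m creep '{"rows":[[0,0,0.03,0,0,0,18],[0,0,0.06,0,0,0,18],[0,0,0.06,0,0,0,18]]}'
```

```text
clock: 27.65
tcp_pos: [0.5347, 0.2814, 0.0744]
orientation: [2.284, 2.155, -0.002]
contact_force: [0.3, 0.7, -0.8]
grip_width: 0.0211
gripper_force: 69.0
```

```bash
python3 -m creep '{"rows":[[0,0,0.02,0,0,0,18],[0,0,0.02,0,0,0,28],[0,0,0.02,0,0,0,40],[0,0,0.02,0,0,0,60],[0,0,0.02,0,0,0,60],[0,0,0.02,0,0,0,60]]}' 30
python3 -m creep '{"rows":[[0,0,-0.5,0,0,0,60],[0,0,-1.2,0,0,0,60],[0,0,-2.5,0,0,0,60],[0,0,-4,0,0,0,60],[0,0,-5.5,0,0,0,60],[0,0,-7.3,0,0,0,60],[0,-1.4,-7.3,0,0,0,60],[0,-1.4,-7.3,0,0,0,60],[0,-1.4,-7.3,0,0,0,60]]}'
python3 - <<'E'
from bench import r,optics
from h import *
import cv2
w=optics.grab_frame("wrist"); f=pickle.load(open("w1.pkl","rb"))
im,a=w["color"],f["color"]
def handle(im):  # dark-brown handle pixels inside the block region
    c=im[100:240,270:345].astype(int); m=((c[...,2]<110)&(c[...,2]-c[...,0]>8)).astype(np.uint8)
    n,l,s,cc=cv2.connectedComponentsWithStats(m); i=1+s[1:,4].argmax(); return s[i],cc[i]+[270,100]
for g in (f,w): s,c=handle(g["color"]); print(s,c,wray(g,c,.096))
s=optics.grab_frame("scene")["color"]; s0=cv2.imread("pics/scene0.png"); t=optics.grab_frame("top")["color"];t0=cv2.imread("pics/top0.png")
for n,p,q,b in (("scene",s0,s,(165,220,350,420)),("top block",t0,t,(195,235,140,205)),("top tins",t0,t,(140,185,110,185))):
    d=cv2.absdiff(p,q)[b[0]:b[1],b[2]:b[3]].max(2); print(n,d.mean().round(1),(d>40).mean().round(3))
# handle-top estimation: template match of original block patch
for n,p,q,(x0,y0,x1,y1) in (("scene",s0,s,(368,172,408,196)),):
    res=cv2.matchTemplate(q[y0-8:y1+8,x0-8:x1+8],p[y0:y1,x0:x1],cv2.TM_CCOEFF_NORMED); print(n,cv2.minMaxLoc(res)[1],np.array(cv2.minMaxLoc(res)[3])-8)
E
```

```text
clock: 28.4
tcp_pos: [0.5348, 0.2814, 0.0739]
orientation: [2.284, 2.155, -0.001]
contact_force: [0.2, -0.1, -0.7]
grip_width: 0.0601
gripper_force: 0.0
clock: 29.52
tcp_pos: [0.5002, 0.2836, 0.2573]
orientation: [2.284, 2.155, 0.0]
contact_force: [0.8, 0.6, 0.5]
grip_width: 0.0599
gripper_force: 0.0
[   0    0   75  132 7731] [306.92213168 165.82020437] [0.53151154 0.30020188 0.096     ]
[   0    0   75  137 7624] [307.17772823 168.01364113] [0.53146623 0.30209159 0.096     ]
scene 21.2 0.192
top block 64.8 0.55
top tins 44.9 0.351
scene 0.8903570175170898 [0 0]
```

Run:
```python
from bench import r,optics
from h import *
import cv2
s4,_=pickle.load(open("w4.pkl","rb")); p=s4["color"]; q=optics.grab_frame("scene")["color"]
for n,p,q,(x0,y0,x1,y1) in (("tin",p,q,(290,205,345,245)),("tins a,b",cv2.imread("pics/scene0.png"),q,(400,195,468,250)),("handle",cv2.imread("pics/scene0.png"),q,(364,172,410,190))):
    m=cv2.matchTemplate(q[y0-8:y1+8,x0-8:x1+8],p[y0:y1,x0:x1],cv2.TM_CCOEFF_NORMED); print(n,cv2.minMaxLoc(m)[1],np.array(cv2.minMaxLoc(m)[3])-8)
print(r.hand_in())
```

```text
tin 0.9984651207923889 [0 0]
tins a,b 0.8157705068588257 [0 0]
handle 0.8636683821678162 [0 0]
the job is handed in; nothing more can be done
None
```

I've handed the job in: the tin is home against the divider with the catch up behind it, and the scraper is back in its block; in the last camera check the tin, the scraper handle and tins a and b showed no shift, but I didn't re-check the mug and bottle, and the judge's verdict wasn't shown.

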